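# Clamp the torch in its build fixture with the ratchet knob

## Task

The hand torch lies in the cradle of the assembly fixture with the clamp arm swung aside. Swing the clamp arm over the torch until it is fully home against its stop, then turn the black ratchet knob on the arm clockwise until the pad bears on the torch and the ratchet slips through at least a couple of clicks, but no more than about one turn of slipping, and let go. Leave the torch lying in its cradle and do not disturb the spare torch, tray or bottle.

Things in the scene. Friction and masses are not known exactly. Their poses are not given: they have to be found in the camera images.
- post (a point): the arm's hinge: fixed vertical axis of a 32 mm round steel post, at the arm's mid thickness, 97 mm above the table. The point's x, y axes are those of the fixture (aluminium base plate 190 x 200 x 12 mm, bolted down). The torch lies along its x axis, its middle about 100 mm from the post towards -y.
- swing (a joint): swing of the clamp arm (steel bar 24 mm wide, 14 mm thick, top 104 mm above the table) about the post, rad: 0 is fully home against its stop, pointing along the fixture's -y, the pad over the torch; positive is swung counter-clockwise from above (to 1.4). Starts 0.6 to 1.1 from home. Takes 2 to 3 N at the knob, stays where left.
- knob_grip (a point): centre of the ratchet knob: upright ribbed black cylinder 40 mm across, 30 mm tall, white mark on top, on a 16 mm stem at the arm's end, 100 mm from the post's axis; 133 mm above the table (stays so), underside 14 mm above the arm. Grip its sides from above at any yaw; that can also swing the arm. If the gripper turns with the arm, the screw does not turn.
- spindle (a joint): turn of the clamp screw, rad, growing clockwise seen from above; the knob drives it through the ratchet. One rad lowers the pad 2.5 mm. Running torque 0.12 N m; it stays where it is left. It starts about 0.9 to 2.4 rad short of pad contact and stops turning when the pad is tight on the torch.
- knob (a joint): slip of the ratchet: how far the knob has turned clockwise over the spindle, rad; 0 at the start. Still while the screw runs; once it is tight, grows when the knob is turned on with over 0.20 N m (it cannot over-tighten); a click every 0.26 rad. Turning back does not slip, it undoes the screw.
- pad_face (a point): centre of the underside of the round rubber clamp pad, 24 mm across, straight below the knob; moves down as the screw is turned, 2 to 7 mm above the torch's tube at the start (when swung over it).
- pad: the same rubber pad with its rod; origin at the centre of its underside
- torch: hand torch lying loose in the two-piece V cradle of the fixture, black tube 32 mm across, dark metal head 42 mm across at its -x end, 150 mm long, 0.18 kg. Origin on its axis, 10 mm from the middle of its length towards the tail, x axis along it towards the tail; the axis lies 49 mm above the table.
- spare: bystander: a finished torch of the same kind standing on its head, 150 mm tall; origin at the centre of its foot
- tray: bystander: grey plastic tray 120 x 90 x 35 mm; origin at the centre of its underside
- bottle: bystander: white plastic bottle 50 mm across, 110 mm tall; origin at the centre of its underside
There are look-alikes about, which are no part of the job. What is shaped like the torch but yellow is not meant.

How it is judged:
By the outcome, as a careful person would: the job done as asked, in the order asked, and still so for the second after the job is handed in, with the robot touching nothing.
It also fails if it takes over 54 s, if anything falls off the work surface, if the arm or the gripper's body presses on something with over 40 N, if the wrist force passes 120 N, or if a joint passes its speed limit or range.

## Robot

A 6-joint arm with a two-finger parallel gripper is mounted at the origin on the work surface. World frame = base frame: x ahead of the robot, y to its left, z up, the work surface at z = 0. Lengths are in mm, angles in rad, forces in N, time in s.
With the tool pointing down it reaches from about 275 to 875 mm from the base axis. Payload 12.5 kg.
Tool frame: the origin (TCP) lies at the very end of the fingers, on their centre line; the grasp point (between the pads) lies 19 mm behind it; z points along the fingers, y is the line along which they close (so a half turn about z gives the same grasp; the last joint's range is limited). The gripper opens to 85 mm and grips with 20 to 120 N. Pads are 22 mm wide; open, the fingers measure 114 mm over their backs; the gripper's body (76 mm by 85 mm) begins 54 mm behind the grasp point. The pads swing forward as they close: fully open they stand 13 mm farther back than shut.
Start: joints at [-1.189, 0.351, 1.652, -0, 1.139, -0.085], TCP at [247.533, -491.133, 231.29] pointing down, gripper open.
Joint ranges: [-2.75, 2.75], [-0.79, 2.1], [0.01, 2.65], [-1.57, 4.71], [0.07, 3.14], [-2.87, 2.87]. Speed limits (rad/s): [2.22, 2.22, 2.79, 3.14, 3.14, 3.14].

## Interface

Orientations are given as a unit quaternion [w, x, y, z].
In Python, from workcell import manip gives the robot as it stands.
- The arm moves only by the tool move_arm, never from a script. Its argument "targets" is a list of rows, each an object with "hand": the opening, from -1 (shut) to 1 (fully open); "translation": the shift along the tool's x, y, z in units of 30 mm (1.0 is 30 mm), a list of three; "twist": the turn about the tool's z in units of 6 degrees (1.0 is 6 degrees). A call has 1 to 5 rows; each row shifts and turns the commanded pose from where the row before left it, along the tool's axes as they then stand; what a row does not reach is not made up. A row lasts 1/12 s, in which the tool goes at most 41.7 mm and 7.16 degrees, less where a joint would pass 70% of its speed; a pose out of reach is approached as far as the arm can. A call is refused whole if a number of a shift passes 1 or a number of a turn 1, either way. A call with a gripper value outside its range is refused whole. The fingers move at their own pace and stop on an object; "force" is the grip in N (left out, the last holds). Time passes only in rows, so rows that do not move let the fingers close. It gives the time, the measured TCP pose, the force, the opening and the grip force at its end, in the units of the state.
- manip.state(): the state, without advancing time (a new reading comes with each control period).
- manip.snapshot(name): name is "side" or "top"; returns a dict with "img" (384x512x3 uint8, blue, green, red), "fx", "fy", "cx", "cy" (pixels), "rvec" (rotation vector, rad) and "tvec" (3), from world to camera coordinates, as OpenCV has them. Camera axes: x right, y down, z forward; pixel columns grow to the right and rows downward; lengths in mm; the calibration is good to about 2 mm. A picture is of the moment at which its call begins. There is no depth.
- manip.close_job(): hands the job in; it is judged then, once.
The state is a dict: "t": time; "joint_positions": joint angles; "dq": joint speeds; "joint_efforts": joint torques, N m; "tool_pos": TCP position; "orientation": TCP orientation; "contact_force": force on the tool from outside, world axes, zero at the start; "wrist_torque": the same for the moment, N m; "width": finger opening in mm; "grip_force": force on a finger pad.
Only numpy, scipy, OpenCV 4.12 (cv2) and the standard library are available. Lean on these libraries where they do the work, as an engineer would, in place of code of your own. Each camera call takes 0.05 s, during which the arm holds its last target. There are 200 camera calls.

## Working session

There is one attempt and no reset: what is moved stays moved. The work goes in short steps, Python scripts to look and compute and a tool call to move; the robot and the scene stay as the last step left them, time stands still between calls to the robot, and variables do not carry over. Pictures are saved under pics/ and viewed, at most 10 in all, crops included, and the job is handed in when it is done.

Besides the shell and the picture viewer there is one more tool, called after ">>>" as name(argument=value, ...), one argument or row to a line, values as JSON. move_arm: Moves the arm, as the interface text tells. Its arguments: {"type":"object","properties":{"targets":{"type":"array"},"force":{"type":"number"}},"required":["targets"]}

```bash
mkdir -p pics; ls; cat > h.py <<'E'
import numpy as np, cv2
from workcell import manip
def cam(s):
    R=cv2.Rodrigues(np.array(s["rvec"],float))[0]; return R,np.array(s["tvec"],float).ravel()
def ray(s,u,v):
    R,t=cam(s); d=R.T@np.array([(u-s["cx"])/s["fx"],(v-s["cy"])/s["fy"],1]); return -R.T@t,d
def onplane(s,u,v,z):
    c,d=ray(s,u,v); return c+d*(z-c[2])/d[2]
def proj(s,p):
    R,t=cam(s); q=R@np.array(p,float)+t; return [s["fx"]*q[0]/q[2]+s["cx"],s["fy"]*q[1]/q[2]+s["cy"]]
E
python3 - <<'E'
from h import *
for n in("top","side"):
    s=manip.snapshot(n); cv2.imwrite(f"pics/{n}0.png",cv2.resize(s["img"],(768,576),interpolation=cv2.INTER_CUBIC)); print(n,ray(s,256,192))
print(manip.state())
E
```

```text
pics
top (array([2.00076195e+02, 7.79110096e-01, 1.56871954e+03]), array([ 0.14567285, -0.01473435, -0.98939986]))
side (array([  370.12885545, -1161.53407981,   864.13257858]), array([ 0.05345987,  0.85113979, -0.52257889]))
{'t': 0.1, 'joint_positions': array([-1.18857257e+00,  3.51174051e-01,  1.65232583e+00, -2.50825883e-05,
        1.13910947e+00, -8.45818080e-02]), 'dq': array([-0.00023616, -0.00071064, -0.00332667,  0.00253873, -0.00095048,
        0.00137288]), 'joint_efforts': array([ 4.73876898e-04, -5.06834471e+01, -2.91875213e+01, -9.33880096e-05,
        2.65520881e-03,  3.62713968e-05]), 'tool_pos': array([ 247.43964535, -490.87758908,  230.8298319 ]), 'orientation': array([-5.01040659e-04,  9.72883661e-01,  2.31294453e-01, -8.66361500e-05]), 'contact_force': array([ 0.20098497,  1.2131713 , -0.49308146]), 'wrist_torque': array([0.03779   , 0.01820857, 0.0333869 ]), 'grip_force': 0.0, 'width': 85.4830345676116}
```

View pics/top0.png

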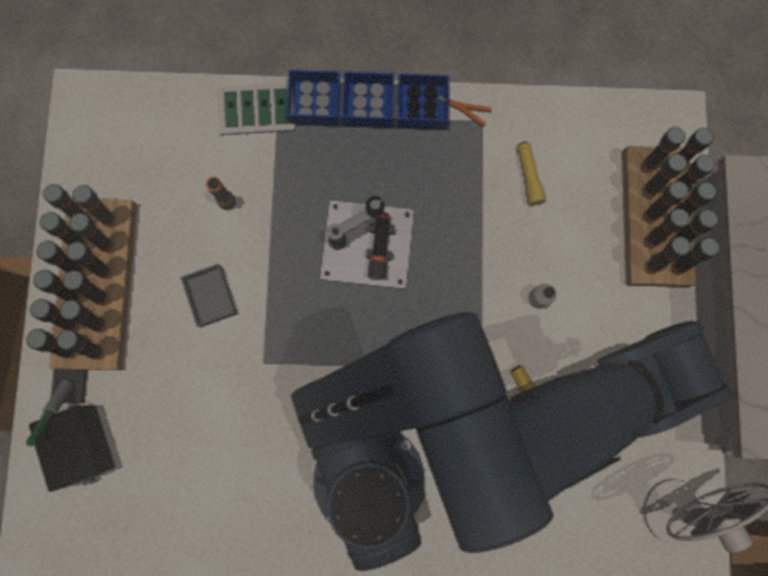

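View pics/side0.png

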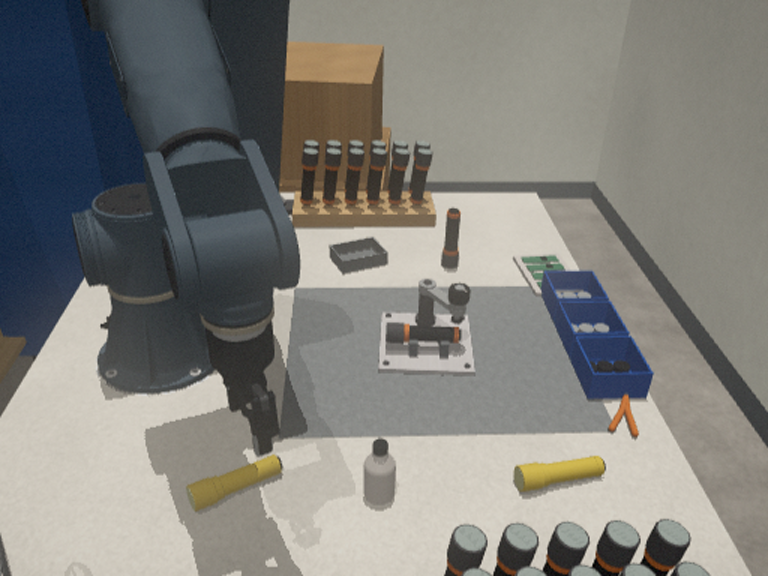

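Candidates in the top view, 768x576 px. The knob on the arm end is at (375,206), and the post top, a grey cylinder, is at (338,235). The torch in the cradle runs (378,275) to (381,215). Look-alikes: yellow torches at (530,172) and (522,377), the spare at (222,193), and the racked torches. I choose the fixture at (367,244) and check it in a crop.

```bash
python3 - <<'E'
from h import *
o=[]
for n,(x,y) in(("top",(205,125)),("side",(240,175))):
    s=manip.snapshot(n); c=s["img"][y:y+75,x:x+90]; o.append(cv2.resize(c,None,fx=4.4,fy=4.4,interpolation=cv2.INTER_CUBIC))
    if n=="top":
        for l,u,v,z in(("knob",250,137.3,148),("post",225.5,155,115),("tailend",254,143,49),("headend",252,184,49)): print(l,onplane(s,u,v,z).round(1))
        g=s["img"].astype(int); m=((g.min(2)>135)).astype(np.uint8)
        for c0 in [(220,137),(272,143),(268,190),(215,186)]: print(c0,onplane(s,*c0,12).round(1))
im=np.hstack(o); im=np.clip(im*1.6,0,255).astype(np.uint8); print(im.shape); cv2.imwrite("pics/c1.png",im)
E
```

```text
knob [586.8   3.9 148. ]
post [533.4  82.4 115. ]
tailend [594.  -10.2  49. ]
headend [450.8  -7.5  49. ]
(220, 137) [621.4 110.1  12. ]
(272, 143) [605.7 -74.   12. ]
(268, 190) [437.6 -63.8  12. ]
(215, 186) [445.9 120.2  12. ]
(330, 792, 3)
```

View pics/c1.png

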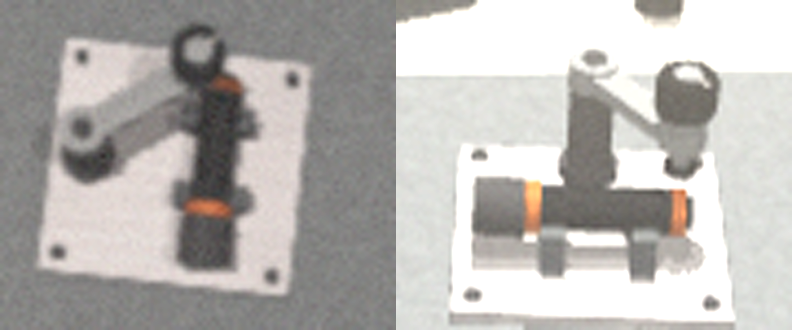

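The crop confirms the choice. The knob is at (197,54), the post and arm hinge at (82,127), and the plate corners are (66,38), (312,66), (288,295), (38,268). The cradle torch is the black one with orange bands and its tail up. The clamp arm points up and right.

```bash
cat > m.py <<'E'
from h import *
from scipy.optimize import least_squares
def tri(obs):
    A=np.zeros((3,3));b=np.zeros(3)
    for s,u,v in obs:
        c,d=ray(s,u,v); d/=np.linalg.norm(d); P=np.eye(3)-np.outer(d,d); A+=P;b+=P@c
    return np.linalg.solve(A,b)
E
python3 - <<'E'
from m import *
t=manip.snapshot("top"); s=manip.snapshot("side")
T=lambda x,y:(t,205+x/4.4,125+y/4.4); S=lambda x,y:(s,240+(x-396)/4.4,175+y/4.4)
print("knobtop tri",tri([T(200,52),S(690,78)]).round(1),"plane",onplane(*T(197,54),146).round(1), onplane(*S(687,95),133).round(1))
print("posttop tri",tri([T(82,127),S(595,60)]).round(1),"plane",onplane(*T(82,127),106).round(1))
C=np.array([onplane(*T(*p),12)[:2] for p in[(66,38),(312,66),(288,295),(38,268)]]); print(C.round(1),C.mean(0))
C2=np.array([onplane(*S(*p),12)[:2] for p in[(463,147),(714,143),(735,318),(450,315)]]); print(C2.round(1),C2.mean(0))
r=cv2.minAreaRect(C.astype(np.float32)); print(r)
dx=(C[0]-C[3]+C[1]-C[2]); print("yaw fx",np.arctan2(dx[1],dx[0]))
for q in[(213,75),(207,270)]: print("torch",onplane(*T(*q),49).round(1))
E
```

```text
knobtop tri [591.    2.5 145. ] plane [587.4   4.7 146. ] [591.3   1.  133. ]
posttop tri [539.3  89.1 107.5] plane [539.1  89.2 106. ]
[[633.7 110.6]
 [617.  -87.5]
 [430.7 -72.5]
 [446.1 124.9]] [531.8513519   18.87028393]
[[449.6 123.4]
 [638.7 125.2]
 [620.7 -86.1]
 [431.1 -78.2]] [535.03355989  21.08720274]
((532.1376953125, 18.797897338867188), (198.79434204101562, 188.12045288085938), 85.5315933227539)
yaw fx -0.07852018221055328
torch [597.3  -8.1  49. ]
torch [442.7  -7.9  49. ]
```

>>> move_arm(
  targets=[
    {"hand": 1,"translation": [0.98,-0.53,0],"twist": 0},
    {"hand": 1,"translation": [0.98,-0.53,0],"twist": 0},
    {"hand": 1,"translation": [0.98,-0.53,0],"twist": 0},
    {"hand": 1,"translation": [0.98,-0.53,0],"twist": 0},
    {"hand": 1,"translation": [0.98,-0.53,0],"twist": 0},
  ],
)

```text
t: 0.72
tool_pos: [343.6, -352.6, 231.3]
orientation: [0.0, 0.973, 0.231, 0.0]
contact_force: [0.4, -0.2, 0.2]
width: 85.2
grip_force: 0.0
```

>>> move_arm(
  targets=[
    {"hand": 1,"translation": [0.98,-0.53,0],"twist": 0},
    {"hand": 1,"translation": [0.98,-0.53,0],"twist": 0},
    {"hand": 1,"translation": [0.98,-0.53,0],"twist": 0},
    {"hand": 1,"translation": [0.98,-0.53,0],"twist": 0},
    {"hand": 1,"translation": [0.98,-0.53,0],"twist": 0},
  ],
)

```text
t: 1.13
tool_pos: [439.2, -215.3, 231.4]
orientation: [0.0, 0.973, 0.231, 0.0]
contact_force: [1.2, -1.1, 0.4]
width: 85.0
grip_force: 0.0
```

>>> move_arm(
  targets=[
    {"hand": 1,"translation": [0.98,-0.53,0],"twist": 0},
    {"hand": 1,"translation": [0.98,-0.53,0],"twist": 0},
    {"hand": 1,"translation": [0.98,-0.53,0],"twist": 0},
    {"hand": 1,"translation": [0.98,-0.53,0],"twist": 0},
    {"hand": 1,"translation": [0.98,-0.53,0],"twist": 0},
  ],
)

```text
t: 1.55
tool_pos: [534.7, -78.1, 231.3]
orientation: [0.0, 0.973, 0.231, 0.0]
contact_force: [0.7, -0.6, -0.5]
width: 85.5
grip_force: 0.0
```

>>> move_arm(
  targets=[
    {"hand": 1,"translation": [0,0,0],"twist": -1},
    {"hand": 1,"translation": [0,0,0],"twist": -1},
    {"hand": 1,"translation": [0,0,0],"twist": -1},
    {"hand": 1,"translation": [0,0,0],"twist": -1},
    {"hand": 1,"translation": [0,0,0],"twist": -1},
  ],
)

```text
t: 1.97
tool_pos: [534.0, -79.6, 231.2]
orientation: [-0.0, 0.879, 0.478, -0.0]
contact_force: [0.4, 0.4, 0.1]
width: 85.5
grip_force: 0.0
```

>>> move_arm(
  targets=[
    {"hand": 1,"translation": [0,0,0],"twist": -1},
    {"hand": 1,"translation": [0,0,0],"twist": -1},
    {"hand": 1,"translation": [0,0,0],"twist": -1},
    {"hand": 1,"translation": [0,0,0],"twist": -1},
    {"hand": 1,"translation": [0,0,0],"twist": -1},
  ],
)

```text
t: 2.38
tool_pos: [534.0, -79.7, 231.2]
orientation: [-0.0, 0.725, 0.689, -0.0]
contact_force: [0.0, 0.3, -0.2]
width: 85.2
grip_force: 0.0
```

>>> move_arm(
  targets=[
    {"hand": 1,"translation": [0,0,0],"twist": -1},
    {"hand": 1,"translation": [0,0,0],"twist": -1},
    {"hand": 1,"translation": [0,0,0],"twist": -1},
    {"hand": 1,"translation": [0,0,0],"twist": -1},
    {"hand": 1,"translation": [0,0,0],"twist": -1},
  ],
)

```text
t: 2.8
tool_pos: [534.0, -79.7, 231.2]
orientation: [-0.0, 0.522, 0.853, -0.0]
contact_force: [-0.1, 0.9, 0.3]
width: 85.3
grip_force: 0.0
```

>>> move_arm(
  targets=[
    {"hand": 1,"translation": [0,0,0],"twist": -1},
    {"hand": 1,"translation": [0,0,0],"twist": -1},
    {"hand": 1,"translation": [0,0,0],"twist": -1},
    {"hand": 1,"translation": [0,0,0],"twist": -1},
    {"hand": 1,"translation": [0,0,0],"twist": -1},
  ],
)

```text
t: 3.22
tool_pos: [534.0, -79.7, 231.2]
orientation: [-0.0, 0.284, 0.959, -0.0]
contact_force: [-0.4, -0.4, -0.7]
width: 85.2
grip_force: 0.0
```

>>> move_arm(
  targets=[
    {"hand": 1,"translation": [0,0,0],"twist": -1},
    {"hand": 1,"translation": [0,0,0],"twist": -1},
    {"hand": 1,"translation": [0,0,0],"twist": -1},
    {"hand": 1,"translation": [0,0,0],"twist": -1},
    {"hand": 1,"translation": [0,0,0],"twist": -1},
  ],
)

```text
t: 3.63
tool_pos: [533.9, -79.7, 231.2]
orientation: [-0.0, 0.026, 1.0, 0.0]
contact_force: [0.3, -0.6, 0.3]
width: 85.4
grip_force: 0.0
```

>>> move_arm(
  targets=[
    {"hand": 1,"translation": [0,0,0],"twist": -1},
    {"hand": 1,"translation": [0,0,0],"twist": -1},
    {"hand": 1,"translation": [0,0,0],"twist": -1},
    {"hand": 1,"translation": [0,0,0],"twist": -1},
    {"hand": 1,"translation": [0,0,0],"twist": -1},
  ],
)

```text
t: 4.05
tool_pos: [534.0, -79.7, 231.2]
orientation: [-0.0, -0.234, 0.972, 0.0]
contact_force: [0.8, -0.1, 0.3]
width: 85.2
grip_force: 0.0
```

```bash
cat >> h.py <<'E'
def to(x,y,z):
    st=manip.state(); w,a,b,c=st["orientation"]
    from scipy.spatial.transform import Rotation as Ro
    R=Ro.from_quat([a,b,c,w]); M=R.as_matrix(); d=M.T@(np.array([x,y,z])-st["tool_pos"])/30
    print("pos",st["tool_pos"].round(1),"theta",np.arctan2(M[1,0],M[0,0]).round(3),"j6",st["joint_positions"][5].round(3),"units",d.round(2),"F",np.array(st["contact_force"]).round(1),"T",np.array(st["wrist_torque"]).round(2),"w",st["width"].round(1),st["t"])
E
python3 -c "
from h import *
to(589.5,3,200)"
```

```text
Traceback (most recent call last):
  File "h.py", line 15, in to
    print("pos",st["tool_pos"].round(1),"theta",np.arctan2(M[1,0],M[0,0]).round(3),"j6",st["joint_positions"][5].round(3),"units",d.round(2),"F",np.array(st["contact_force"]).round(1),"T",np.array(st["wrist_torque"]).round(2),"w",st["width"].round(1),st["t"])
                                                                                                                                                                                                                                      ^^^^^^^^^^^^^^^^^
AttributeError: 'float' object has no attribute 'round'
```

```bash
sed -i 's/st\["width"\].round(1)/round(st["width"],1)/' h.py
python3 -c "
from h import *
to(589.5,3,200)"
```

```text
pos [534.  -79.7 231.2] theta -2.67 j6 -2.277 units [-2.9   1.61  1.04] F [ 0.8 -0.1  0.3] T [0.02 0.01 0.01] w 85.2 4.05
```

>>> move_arm(
  targets=[
    {"hand": 1,"translation": [-0.97,0.54,0],"twist": 0},
    {"hand": 1,"translation": [-0.97,0.54,0],"twist": 0},
    {"hand": 1,"translation": [-0.96,0.53,0],"twist": 0},
    {"hand": 1,"translation": [0,0,0.9],"twist": 0},
    {"hand": 1,"translation": [0,0,0],"twist": 0},
  ],
)

```text
t: 4.47
tool_pos: [588.7, 3.9, 200.4]
orientation: [-0.003, -0.232, 0.973, 0.001]
contact_force: [-0.8, -0.9, -0.5]
width: 85.3
grip_force: 0.0
```

```bash
python3 - <<'E'
from h import *
to(589.5,3,112)
s=manip.snapshot("side"); print(proj(s,[589.5,3,148]))
cv2.imwrite("pics/s2.png",cv2.resize(s["img"][110:260,220:400],None,fx=4,fy=4,interpolation=cv2.INTER_CUBIC))
E
```

```text
pos [588.7   3.9 200.4] theta -2.673 j6 -2.112 units [-0.02 -0.05  2.95] F [-0.8 -0.9 -0.5] T [-0.04 -0.06  0.01] w 85.3 4.4667
[np.float64(305.8371319936916), np.float64(191.8929215998787)]
```

View pics/s2.png

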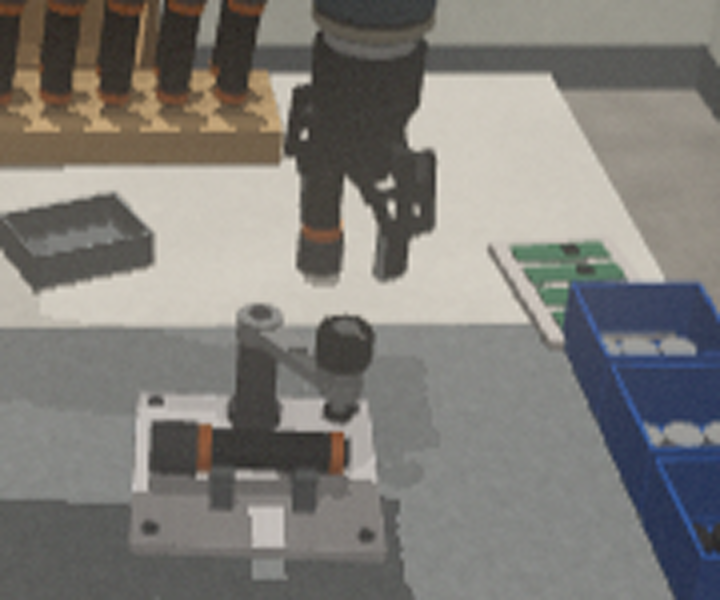

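The knob top is at crop (345,330) against a predicted (343,328), so the gripper sits above it. Next I descend and grip.

>>> move_arm(
  targets=[
    {"hand": 1,"translation": [0,-0.04,0.8],"twist": 0},
    {"hand": 1,"translation": [0,0,0.8],"twist": 0},
    {"hand": 1,"translation": [0,0,0.7],"twist": 0},
    {"hand": 1,"translation": [0,0,0.6],"twist": 0},
    {"hand": 1,"translation": [0,0,0],"twist": 0},
  ],
  force=50,
)

```text
t: 4.93
tool_pos: [588.7, 0.7, 115.1]
orientation: [-0.002, -0.231, 0.973, 0.001]
contact_force: [0.6, -0.4, -0.2]
width: 85.2
grip_force: 0.0
```

>>> move_arm(
  targets=[
    {"hand": -0.1,"translation": [0,0,0],"twist": 0},
    {"hand": -0.1,"translation": [0,0,0],"twist": 0},
    {"hand": -0.1,"translation": [0,0,0],"twist": 0},
    {"hand": -0.3,"translation": [0,0,0],"twist": 0},
    {"hand": -0.3,"translation": [0,0,0],"twist": 0},
  ],
  force=50,
)

```text
t: 5.35
tool_pos: [590.0, 4.0, 119.9]
orientation: [0.0, -0.231, 0.973, 0.002]
contact_force: [-11.8, 17.1, 21.0]
width: 39.1
grip_force: 48.0
```

```bash
python3 -c "
from h import *
to(532,-10.7,112)"
```

```text
pos [590.    4.  119.9] theta -2.675 j6 -2.114 units [1.95 0.43 0.26] F [-11.8  17.1  21. ] T [3.09 2.04 0.16] w 39.1 5.35
```

Gripped at 39 mm width, with some preload of about 20 N sideways and up. I'll relax it.

>>> move_arm(
  targets=[
    {"hand": -0.3,"translation": [0,0.06,-0.12],"twist": 0},
    {"hand": -0.3,"translation": [0,0.06,-0.1],"twist": 0},
    {"hand": -0.3,"translation": [0,0,0],"twist": 0},
  ],
)

```text
t: 5.6
tool_pos: [587.6, 3.9, 121.5]
orientation: [-0.002, -0.231, 0.973, -0.0]
contact_force: [6.7, -6.0, -27.7]
width: 38.8
grip_force: 57.8
```

```bash
python3 -c "
from h import *
to(532,-10.7,119)"
```

```text
pos [587.6   3.9 121.5] theta -2.674 j6 -2.108 units [1.87 0.4  0.09] F [  6.7  -6.  -27.7] T [-1.08 -1.05 -0.11] w 38.8 5.6
```

>>> move_arm(
  targets=[
    {"hand": -0.3,"translation": [0,-0.02,0.12],"twist": 0},
    {"hand": -0.3,"translation": [0,0,0],"twist": 0},
    {"hand": -0.3,"translation": [0.175,0,0],"twist": 0.5},
    {"hand": -0.3,"translation": [0.175,0,0],"twist": 0.5},
    {"hand": -0.3,"translation": [0.175,0,0],"twist": 0.5},
  ],
)

```text
t: 6.02
tool_pos: [575.0, -2.1, 121.0]
orientation: [0.001, -0.153, 0.988, -0.0]
contact_force: [2.2, -1.0, -4.9]
width: 38.3
grip_force: 60.6
```

>>> move_arm(
  targets=[
    {"hand": -0.3,"translation": [0.175,0,0],"twist": 0.5},
    {"hand": -0.3,"translation": [0.175,0,0],"twist": 0.5},
    {"hand": -0.3,"translation": [0.175,0,0],"twist": 0.5},
    {"hand": -0.3,"translation": [0.175,0,0],"twist": 0.5},
    {"hand": -0.3,"translation": [0.175,0,0],"twist": 0.5},
  ],
)

```text
t: 6.43
tool_pos: [549.6, -8.1, 121.0]
orientation: [0.001, -0.023, 1.0, -0.001]
contact_force: [3.4, -4.8, -6.1]
width: 38.3
grip_force: 60.3
```

```bash
python3 -c "
from h import *
to(532,-10.7,119)"
```

```text
pos [549.6  -8.1 121. ] theta -3.096 j6 -1.715 units [ 0.59 -0.06  0.06] F [ 3.4 -4.8 -6.1] T [-0.76 -0.43 -0.  ] w 38.3 6.4333
```

>>> move_arm(
  targets=[
    {"hand": -0.3,"translation": [0.175,0,0],"twist": 0.5},
    {"hand": -0.3,"translation": [0.175,0,0],"twist": 0.5},
    {"hand": -0.3,"translation": [0.105,0,0],"twist": 0.3},
    {"hand": -0.3,"translation": [0.07,0,0],"twist": 0.2},
    {"hand": -0.3,"translation": [0,0,0],"twist": 0},
  ],
)

```text
t: 6.85
tool_pos: [533.7, -8.5, 121.0]
orientation: [0.001, 0.055, 0.998, -0.001]
contact_force: [0.8, -8.7, -4.6]
width: 38.4
grip_force: 60.3
```

```bash
python3 -c "
from h import *
to(532,-10.7,119)"
```

```text
pos [533.7  -8.5 121. ] theta 3.031 j6 -1.561 units [ 0.05 -0.08  0.07] F [ 0.8 -8.7 -4.6] T [-1.43 -0.04 -0.16] w 38.4 6.85
```

>>> move_arm(
  targets=[
    {"hand": -0.3,"translation": [0.07,0,0],"twist": 0.2},
    {"hand": -0.3,"translation": [0,0,0],"twist": 0},
  ],
)

```text
t: 7.02
tool_pos: [531.6, -8.3, 121.0]
orientation: [0.001, 0.066, 0.998, -0.001]
contact_force: [-0.4, -10.2, -4.2]
width: 38.6
grip_force: 60.3
```

>>> move_arm(
  targets=[
    {"hand": -0.3,"translation": [0.07,0,0],"twist": 0.2},
    {"hand": -0.3,"translation": [0,0,0],"twist": 0},
  ],
)

```text
t: 7.18
tool_pos: [529.4, -8.1, 121.0]
orientation: [0.001, 0.076, 0.997, -0.001]
contact_force: [0.5, -10.9, -4.0]
width: 38.5
grip_force: 60.4
```

>>> move_arm(
  targets=[
    {"hand": -0.3,"translation": [0.07,-0.04,0],"twist": 0.2},
    {"hand": -0.3,"translation": [0,0,0],"twist": 0},
  ],
)

```text
t: 7.35
tool_pos: [528.6, -8.2, 121.1]
orientation: [0.002, 0.087, 0.996, -0.0]
contact_force: [7.8, -3.5, -10.7]
width: 38.4
grip_force: 59.7
```

>>> move_arm(
  targets=[
    {"hand": -0.3,"translation": [0.07,0,0],"twist": 0.2},
    {"hand": -0.3,"translation": [0,0,0],"twist": 0},
  ],
)

```text
t: 7.52
tool_pos: [528.2, -8.1, 121.2]
orientation: [0.005, 0.097, 0.995, -0.0]
contact_force: [17.5, -4.8, -18.1]
width: 38.2
grip_force: 58.9
```

```bash
python3 -c "
from h import *
to(532,-10.7,119)"
```

```text
pos [528.2  -8.1 121.2] theta 2.947 j6 -1.479 units [-0.14 -0.06  0.08] F [ 17.5  -4.8 -18.1] T [-0.66 -2.97 -0.02] w 38.2 7.5167
```

Home stop felt: x stands at 528.2 and Fx rose to 17 N. I'll ease the push and begin turning clockwise.

>>> move_arm(
  targets=[
    {"hand": -0.3,"translation": [-0.04,0,0.05],"twist": 0},
    {"hand": -0.3,"translation": [0,0,0],"twist": 0},
  ],
)

```text
t: 7.68
tool_pos: [528.7, -8.2, 120.8]
orientation: [0.003, 0.096, 0.995, -0.0]
contact_force: [6.8, -3.5, 1.7]
width: 38.2
grip_force: 61.3
```

>>> move_arm(
  targets=[
    {"hand": -0.3,"translation": [0,0,0],"twist": 0.8},
    {"hand": -0.3,"translation": [0,0,0],"twist": 0.8},
    {"hand": -0.3,"translation": [0,0,0],"twist": 0.8},
    {"hand": -0.3,"translation": [0,0,0],"twist": 0.8},
    {"hand": -0.3,"translation": [0,0,0],"twist": 0.8},
  ],
)

```text
t: 8.1
tool_pos: [529.0, -7.5, 120.8]
orientation: [0.004, 0.303, 0.953, 0.001]
contact_force: [9.8, 3.8, -0.0]
width: 38.4
grip_force: 60.9
```

```bash
python3 -c "
from h import *
to(528.5,-9,119)"
```

```text
pos [529.   -7.5 120.8] theta 2.526 j6 -1.058 units [-0.01 -0.05  0.06] F [ 9.8  3.8 -0. ] T [ 0.63 -1.67  0.13] w 38.4 8.1
```

>>> move_arm(
  targets=[
    {"hand": -0.3,"translation": [0,0,0],"twist": 0.8},
    {"hand": -0.3,"translation": [0,0,0],"twist": 0.8},
    {"hand": -0.3,"translation": [0,0,0],"twist": 0.8},
    {"hand": -0.3,"translation": [0,0,0],"twist": 0.8},
    {"hand": -0.3,"translation": [0,0,0],"twist": 0.8},
  ],
)

```text
t: 8.52
tool_pos: [529.6, -7.1, 120.9]
orientation: [0.004, 0.495, 0.869, 0.003]
contact_force: [12.9, 6.7, -2.5]
width: 38.6
grip_force: 60.5
```

```bash
python3 -c "
from h import *
to(528.5,-9,119)"
```

```text
pos [529.6  -7.1 120.9] theta 2.107 j6 -0.639 units [-0.04 -0.07  0.06] F [12.9  6.7 -2.5] T [ 1.22 -2.35  0.17] w 38.6 8.5167
```

>>> move_arm(
  targets=[
    {"hand": -0.3,"translation": [0,0,0],"twist": 0.8},
    {"hand": -0.3,"translation": [0,0,0],"twist": 0.8},
    {"hand": -0.3,"translation": [0,0,0],"twist": 0.8},
    {"hand": -0.3,"translation": [0,0,0],"twist": 0.8},
    {"hand": -0.3,"translation": [0,0,0],"twist": 0.8},
  ],
)

```text
t: 8.93
tool_pos: [530.4, -6.9, 121.0]
orientation: [0.004, 0.665, 0.747, 0.004]
contact_force: [18.4, 7.6, -5.9]
width: 38.2
grip_force: 60.2
```

```bash
python3 -c "
from h import *
to(528.5,-9,119)"
```

```text
pos [530.4  -6.9 121. ] theta 1.688 j6 -0.22 units [-0.06 -0.07  0.07] F [18.4  7.6 -5.9] T [ 1.3  -2.97  0.2 ] w 38.2 8.9333
```

>>> move_arm(
  targets=[
    {"hand": -0.3,"translation": [0.02,0.05,0],"twist": 0.8},
    {"hand": -0.3,"translation": [0,0,0],"twist": 0.8},
    {"hand": -0.3,"translation": [0,0,0],"twist": 0.8},
    {"hand": -0.3,"translation": [0,0,0],"twist": 0.8},
    {"hand": -0.3,"translation": [0,0,0],"twist": 0.8},
  ],
)

```text
t: 9.35
tool_pos: [531.3, -6.8, 120.9]
orientation: [0.003, 0.805, 0.593, 0.004]
contact_force: [14.8, 1.3, -3.9]
width: 38.5
grip_force: 60.5
```

```bash
python3 -c "
from h import *
to(528.5,-9,119)"
```

```text
pos [531.3  -6.8 120.9] theta 1.269 j6 0.2 units [-0.1  -0.07  0.06] F [14.8  1.3 -3.9] T [ 0.19 -2.56  0.16] w 38.5 9.35
```

>>> move_arm(
  targets=[
    {"hand": -0.3,"translation": [0,0.02,0],"twist": 0.8},
    {"hand": -0.3,"translation": [0,0,0],"twist": 0.8},
    {"hand": -0.3,"translation": [0,0,0],"twist": 0.8},
    {"hand": -0.3,"translation": [0,0,0],"twist": 0.8},
    {"hand": -0.3,"translation": [0,0,0],"twist": 0.8},
  ],
)

```text
t: 9.77
tool_pos: [532.1, -7.3, 121.0]
orientation: [0.003, 0.911, 0.413, 0.005]
contact_force: [15.1, -0.5, -2.9]
width: 38.5
grip_force: 60.4
```

```bash
python3 -c "
from h import *
to(528.5,-9,119)"
```

```text
pos [532.1  -7.3 121. ] theta 0.85 j6 0.619 units [-0.12 -0.05  0.07] F [15.1 -0.5 -2.9] T [-0.23 -2.46  0.21] w 38.5 9.7667
```

>>> move_arm(
  targets=[
    {"hand": -0.3,"translation": [0.02,0.02,0],"twist": 0.8},
    {"hand": -0.3,"translation": [0,0,0],"twist": 0.8},
    {"hand": -0.3,"translation": [0,0,0],"twist": 0.8},
    {"hand": -0.3,"translation": [0,0,0],"twist": 0.8},
    {"hand": -0.3,"translation": [0,0,0],"twist": 0.8},
  ],
)

```text
t: 10.18
tool_pos: [532.7, -7.8, 121.1]
orientation: [0.002, 0.977, 0.214, 0.005]
contact_force: [11.9, -6.5, -0.7]
width: 38.3
grip_force: 60.7
```

```bash
python3 -c "
from h import *
to(528.5,-9,119)"
```

```text
pos [532.7  -7.8 121.1] theta 0.432 j6 1.038 units [-0.14 -0.02  0.07] F [11.9 -6.5 -0.7] T [-1.19 -2.01  0.28] w 38.3 10.1833
```

>>> move_arm(
  targets=[
    {"hand": -0.3,"translation": [0.02,0,0],"twist": 0.8},
    {"hand": -0.3,"translation": [0,0,0],"twist": 0.8},
    {"hand": -0.3,"translation": [0,0,0],"twist": 0.8},
    {"hand": -0.3,"translation": [0,0,0],"twist": 0.8},
    {"hand": -0.3,"translation": [0,0,0],"twist": 0.8},
  ],
)

```text
t: 10.6
tool_pos: [532.9, -8.5, 121.1]
orientation: [0.002, 1.0, 0.007, 0.004]
contact_force: [8.6, -14.1, 0.7]
width: 38.6
grip_force: 60.9
```

```bash
python3 -c "
from h import *
to(528.5,-9,119)"
```

```text
pos [532.9  -8.5 121.1] theta 0.013 j6 1.458 units [-0.15  0.01  0.07] F [  8.6 -14.1   0.7] T [-2.51 -1.57  0.21] w 38.6 10.6
```

>>> move_arm(
  targets=[
    {"hand": -0.3,"translation": [0,0.05,0],"twist": 0.8},
    {"hand": -0.3,"translation": [0,0,0],"twist": 0.8},
    {"hand": -0.3,"translation": [0,0,0],"twist": 0.8},
    {"hand": -0.3,"translation": [0,0,0],"twist": 0.8},
    {"hand": -0.3,"translation": [0,0,0],"twist": 0.8},
  ],
)

```text
t: 11.02
tool_pos: [532.6, -9.5, 121.1]
orientation: [0.0, 0.979, -0.201, 0.004]
contact_force: [9.2, -9.3, 2.5]
width: 38.5
grip_force: 61.0
```

```bash
python3 -c "
from h import *
to(528.5,-9,119)"
```

```text
pos [532.6  -9.5 121.1] theta -0.406 j6 1.874 units [-0.13  0.04  0.07] F [ 9.2 -9.3  2.5] T [-1.79 -1.23  0.22] w 38.5 11.0167
```

>>> move_arm(
  targets=[
    {"hand": -0.3,"translation": [0,0.03,0],"twist": 0.8},
    {"hand": -0.3,"translation": [0,0,0],"twist": 0.8},
    {"hand": -0.3,"translation": [0,0,0],"twist": 0.8},
    {"hand": -0.3,"translation": [0,0,0],"twist": 0.8},
    {"hand": -0.3,"translation": [0,0,0],"twist": 0.8},
  ],
)

```text
t: 11.43
tool_pos: [532.1, -10.2, 121.1]
orientation: [-0.0, 0.916, -0.401, 0.004]
contact_force: [7.4, -8.5, 1.6]
width: 38.5
grip_force: 61.1
```

```bash
python3 -c "
from h import *
to(528.5,-9,119)"
```

```text
pos [532.1 -10.2 121.1] theta -0.825 j6 2.291 units [-0.11  0.06  0.07] F [ 7.4 -8.5  1.6] T [-1.56 -1.01  0.19] w 38.5 11.4333
```

>>> move_arm(
  targets=[
    {"hand": 0.2,"translation": [0,0,0],"twist": 0},
    {"hand": 1,"translation": [0,0,0],"twist": 0},
    {"hand": 1,"translation": [0,0,0],"twist": 0},
    {"hand": 1,"translation": [0,0,0],"twist": 0},
    {"hand": 1,"translation": [0,0,0],"twist": 0},
  ],
)

```text
t: 11.85
tool_pos: [529.1, -8.9, 118.9]
orientation: [-0.0, 0.917, -0.399, -0.0]
contact_force: [0.8, 0.8, -0.3]
width: 85.5
grip_force: 0.0
```

>>> move_arm(
  targets=[
    {"hand": 1,"translation": [0,0,0],"twist": 0},
    {"hand": 1,"translation": [0,0,-0.4],"twist": 0},
    {"hand": 1,"translation": [0,0,-0.8],"twist": 0},
    {"hand": 1,"translation": [0,0,-1],"twist": 0},
    {"hand": 1,"translation": [0,0,-1],"twist": 0},
  ],
)

```text
t: 12.27
tool_pos: [528.7, -8.9, 215.6]
orientation: [0.0, 0.917, -0.399, -0.001]
contact_force: [1.0, -0.5, -0.5]
width: 85.4
grip_force: 0.0
```

>>> move_arm(
  targets=[
    {"hand": 1,"translation": [-1,0,0],"twist": 0},
    {"hand": 1,"translation": [-1,0,0],"twist": 0},
    {"hand": 1,"translation": [-1,0,0],"twist": 0},
    {"hand": 1,"translation": [-1,0,0],"twist": 0},
    {"hand": 1,"translation": [-1,0,0],"twist": 0},
  ],
)

```text
t: 12.68
tool_pos: [425.8, 101.6, 214.8]
orientation: [-0.0, 0.917, -0.399, 0.0]
contact_force: [0.8, 0.8, 0.7]
width: 85.2
grip_force: 0.0
```

```bash
python3 - <<'E'
from h import *
to(528.5,-9,119)
o=[]
for n,(x,y) in(("top",(205,125)),("side",(240,175))):
    s=manip.snapshot(n); c=s["img"][y:y+75,x:x+90]; o.append(cv2.resize(c,None,fx=4.4,fy=4.4,interpolation=cv2.INTER_CUBIC))
cv2.imwrite("pics/c3.png",np.clip(np.hstack(o)*1.6,0,255).astype(np.uint8))
E
```

```text
pos [425.8 101.6 214.8] theta -0.821 j6 2.52 units [5.03 0.01 3.19] F [0.8 0.8 0.7] T [ 0.01  0.02 -0.01] w 85.2 12.6833
```

View pics/c3.png

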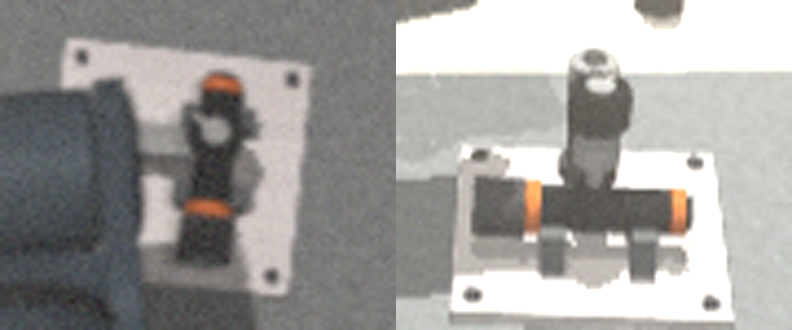

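The arm points straight across the torch with the knob at crop (212,128) top view. The torch still lies in its cradle. I'll compare the knob mark before and after, to confirm the knob really turned with the gripper.

```bash
python3 - <<'E'
from h import *
a=cv2.resize(cv2.imread("pics/top0.png"),(512,384),interpolation=cv2.INTER_AREA); b=cv2.imread("pics/side0.png"); b=cv2.resize(b,(512,384),interpolation=cv2.INTER_AREA)
t=manip.snapshot("top"); s=manip.snapshot("side")
def c(im,u,v): u,v=int(u),int(v); return np.clip(cv2.resize(im[v-12:v+12,u-12:u+12],(290,290),interpolation=cv2.INTER_CUBIC)*1.8,0,255).astype(np.uint8)
K=[530.5,-8.5,146]; K0=[589,3.5,146]
pt,ps=proj(t,K),proj(s,K); print(pt,ps,onplane(t,205+212/4.4,125+128/4.4,148))
im=np.vstack([np.hstack([c(a,*proj(t,K0)),c(t["img"],*pt)]),np.hstack([c(b,*proj(s,K0)),c(s["img"],*ps)])])
cv2.imwrite("pics/k.png",im)
E
```

```text
[np.float64(253.34296990167763), np.float64(154.59806097021462)] [np.float64(286.1668933979811), np.float64(194.72797879535977)] [531.68302107  -7.92270727 148.        ]
```

View pics/k.png

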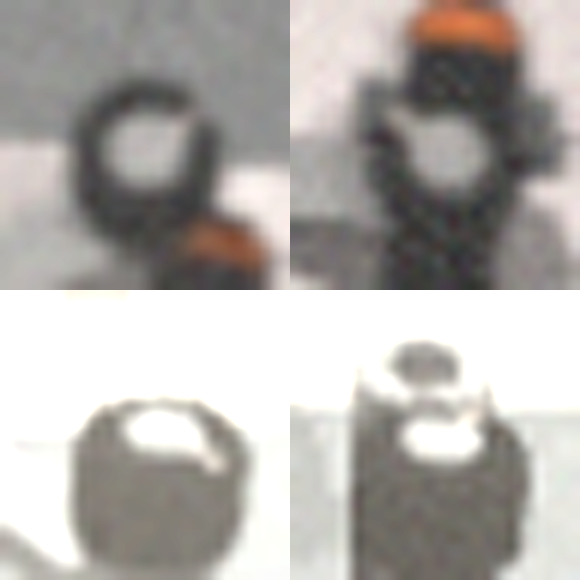

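The mark moved from up-right (190,115) to up-left (397,115), about 255° clockwise. I expected about 252° (swing plus 3.78 rad), so the grip did not slip and the ratchet slipped 1.4 to 2.9 rad.

```bash
python3 -c "
from workcell import manip
print(manip.close_job())"
```

```text
the job is handed in; nothing more can be done
None
```

The job is handed in: I swung the clamp arm home against its stop, then turned the knob about 3.8 rad clockwise, which from the given ranges means the ratchet slipped about 1.4 to 2.9 rad. The torch still lies in its cradle, and the robot is clear of everything.

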